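Change the workpiece in the bench bowl polisher

TASK

Change the brass finial in the bowl polisher. Flip the polisher's lever switch off (over towards the bowl), lift the finished finial out of the steel bowl and stand it upright on the rectangular wooden board, stand the waiting finial from the round cork mat upright in the bowl, and then flip the lever back on (over away from the bowl). Keep the switch off during the change, set the finials down without dropping them, and leave everything else on the bench where it is.

Things in the scene. Friction and masses are not known exactly. Their poses are not given: they have to be found in the camera images.
- polisher: Fixed grey bench machine, base plate 160 (x) by 345 (y) by 30 mm high; origin under its centre. A drum 156 mm across carrying the steel bowl stands on its +y half (axis at y = +85 mm), the lever switch on its -y half (y = -105 mm). Bowl 148 mm across at the rim, wall 5 mm, rim 105 mm above the bench.
- bowl_floor (a point): Centre of the bowl's flat inner floor (about 130 mm across), 65 mm above the bench, 40 mm below the rim. Axes as the polisher.
- lever (a joint): Lever angle (rad): 0 = off, leaning 0.55 rad from upright towards the bowl (polisher +y); 1.1 = on, leaning 0.55 rad the other way (polisher -y). Upright at 0.55. Its heavy grip makes it fall past upright to the nearer end and stay there; 1 to 2 N sideways at the grip moves it off an end. It starts on.
- lever_pivot (a point): Point on the lever's hinge line, which runs along the polisher's x; 40 mm above the bench, between two black cheeks each 14 (x) by 50 (y) mm, tops 50 mm above the bench, 28 mm apart inside.
- lever_grip (a point): Point on the lever's centre line 60 mm from the pivot, in the dark steel round grip (20 mm across, from about 35 to 80 mm from the pivot). Below it is a 10 mm steel rod. About 91 mm above the bench at either end, 100 mm when upright.
- finished: The finished brass finial, standing in the bowl at the start. Origin at the centre of its underside, z up along its axis. Foot 38 mm across and 6 mm high, then a straight round body 30 mm across up to 36 mm, a tapered top ending at 44 mm. 0.1 to 0.2 kg.
- waiting: The waiting brass finial, same shape and size as the finished one, standing on the cork mat at the start. Origin at the centre of its underside, z up along its axis.
- board: Fixed rectangular pale wooden board, 180 (x) by 130 (y) by 15 mm thick; origin at the centre of its underside. The steel bearing lies on its +x part; the -x part is free (a clear place is x = -45 mm, y = 0).
- mat: Fixed round cork mat, 150 mm across, 10 mm thick; origin at the centre of its underside. The waiting finial and the steel stub stand on it.
- bearing: Loose steel ring 50 mm across, 14 mm high, lying on the board about 55 mm from its centre (board +x); to be left alone. Origin at the centre of its underside.
- stub: Loose plain steel cylinder 28 mm across, 18 mm high, standing on the mat about 70 to 110 mm from the waiting finial; to be left alone. Origin at the centre of its underside.
- mug: Loose white mug 90 mm high, 80 mm across, beyond the polisher; to be left alone. Origin at the centre of its underside.
- hammer: Loose hammer lying beyond the polisher; to be left alone.
- screwdriver: Loose screwdriver lying at the far left of the bench; to be left alone.
- brush: Loose brush lying at the far right of the bench; to be left alone.
There are look-alikes about, which are no part of the job. Leave any turquoise look-alike of the board alone. Leave any purple or white look-alike of the waiting alone.

How it is judged:
On the way, in this order (a step that is already met when the one before it is completed fails the run):
1. the lever is flipped off, towards the bowl, with the finished finial still in the bowl (value of joint lever below 0.15 rad and z of finished in the frame of polisher below 0.075 m and horizontal distance between finished and bowl_floor below 0.06 m), for 0.2 s.
2. the finished finial is lifted clear of the bowl with the lever off (value of joint lever below 0.15 rad and z of finished in the frame of polisher above 0.1 m), for 0.05 s.
3. the finished finial stands released on the wooden board (x of finished in the frame of board between -0.078 and 0.078 m and y of finished in the frame of board between -0.053 and 0.053 m and z of finished in the frame of board between 0.009 and 0.022 m and angle between finished's own z axis and vertical below 0.12 rad and contact force between finished and the fingers below 0.1 N and linear speed of finished below 0.03 m/s), for 0.2 s.
4. the waiting finial stands released in the bowl, the lever still off (horizontal distance between waiting and bowl_floor below 0.055 m and z of waiting in the frame of polisher between 0.058 and 0.073 m and angle between waiting's own z axis and vertical below 0.12 rad and contact force between waiting and the fingers below 0.1 N and linear speed of waiting below 0.03 m/s and value of joint lever below 0.15 rad), for 0.2 s.
5. the lever is flipped back on, away from the bowl (value of joint lever above 0.95 rad), for 0.2 s.
At the end, for the whole second after the job is handed in: Finished finial upright (within 0.12 rad), released, at rest on the board, within 78 mm (x) and 53 mm (y) of its centre; waiting finial upright, released, at rest on the bowl floor within 55 mm of its centre; lever on (above 0.95 rad) (all of step 3 and horizontal distance between waiting and bowl_floor below 0.055 m and z of waiting in the frame of polisher between 0.058 and 0.073 m and angle between waiting's own z axis and vertical below 0.12 rad and contact force between waiting and the fingers below 0.1 N and linear speed of waiting below 0.03 m/s and value of joint lever above 0.95 rad and velocity of joint lever between -0.1 and 0.1 rad/s); the robot touches nothing.
It fails at once if a finial is dropped (falls freely by more than about 15 mm) ((contact force between finished and anything else below 0.02 N and linear speed of finished above 0.55 m/s and distance of finished from where it was at the start of the episode above 0.01 m) or (contact force between waiting and anything else below 0.02 N and linear speed of waiting above 0.55 m/s and distance of waiting from where it was at the start of the episode above 0.01 m)).
It fails at once if the switch leaves off while the finished finial is out of the bowl and the waiting one is not yet in it (value of joint lever above 0.55 rad and horizontal distance between finished and bowl_floor above 0.075 m and horizontal distance between waiting and bowl_floor above 0.06 m).
It fails at once if another loose thing is moved by more than 25 mm (distance of any of bearing, stub, mug, hammer, screwdriver, brush from where it was at the start of the episode above 0.025 m).
It also fails if it takes over 72 s, if anything falls off the work surface, if the arm or the gripper's body presses on something with over 40 N, if the wrist force passes 120 N, or if a joint passes its speed limit or range.

ROBOT

A 6-joint arm with a two-finger parallel gripper is mounted at the origin on the work surface. World frame = base frame: x ahead of the robot, y to its left, z up, the work surface at z = 0. Lengths are in m, angles in rad, forces in N, time in s.
With the tool pointing down it reaches from about 0.35 to 0.725 m from the base axis. Payload 4.3 kg.
Tool frame: the origin (TCP) lies between the finger pads; the fingertips stand 11 mm ahead of it and the grasp point (between the pads) lies 8 mm behind it; z points along the fingers, y is the line along which they close (so a half turn about z gives the same grasp; the last joint's range is limited). The gripper opens to 85 mm and grips with 20 to 120 N. Pads are 22 mm wide; open, the fingers measure 114 mm over their backs; the gripper's body (76 mm by 85 mm) begins 54 mm behind the grasp point. The pads swing forward as they close: fully open they stand 13 mm farther back than shut.
Start: joints at [-1.409, 0.377, 0.081, 1.274, 0, 1.46], TCP at [0.154, -0.554, 0.242] pointing down, gripper open.
Joint ranges: [-2.72, 2.72], [-0.84, 1.66], [-1.02, 1.22], [-1.77, 2.12], [-1.37, 1.28], [-3.14, 3.14]. Speed limits (rad/s): [2.57, 2.57, 3.14, 3.14, 3.14, 3.14].

INTERFACE

Orientations are given as a unit quaternion [w, x, y, z].
In Python, from cell import * gives the robot as it stands.
- The arm moves only by the tool step_arm, never from a script. Its argument "increments" is a list of rows, each a list of 5 numbers: the opening, from 0 (shut) to 1 (fully open), then the shift along the tool's x, y, z scaled (see below), then the turn about the tool's z scaled (see below). A call has exactly 10 rows; each row is the pose to reach, as a shift and turn from the pose commanded when the call began, along the tool's axes at that moment; what a row does not reach only later rows make up. The controller multiplies each number of a shift by 500 mm and each number of a turn by 90 degrees. A row lasts 1/12 s, in which the tool goes at most 41.7 mm and 7.16 degrees, less where a joint would pass 70% of its speed; a pose out of reach is approached as far as the arm can. A call with a number of a shift or a turn outside -1 to 1 is refused whole. A call with a gripper value outside its range is refused whole. The fingers move at their own pace and stop on an object; the grip force is fixed at half the most. Time passes only in rows, so rows that repeat a pose let the fingers close, or fill a call up. It gives the time, the measured TCP pose, the force, the opening and the grip force at its end, in the units of the state.
- observe(): the state, without advancing time (a new reading comes with each control period).
- grab_frame(name): name is "scene" or "top" or "wrist"; returns the picture (480x640x3 uint8, red, green, blue); there is no depth.
- calibration(name): a dict with "fx", "fy", "cx", "cy" (pixels), "k1" (the pictures are not rectified: a ray, as slopes to the right and down, at radius r is drawn at 1 + k1 r^2 times it, then the intrinsics apply), "camera_from_world" (4x4, takes a point from world to camera coordinates). Camera axes: x right, y down, z forward; pixel columns grow to the right and rows downward; lengths in m; the calibration is good to about 2 mm. A picture is of the moment at which its call begins: read the wrist's pose just before it. calibration takes no time and is no camera call; for the wrist camera it gives the pose at the moment of the call.
- hand_in(): hands the job in; it is judged then, once.
The state is a dict: "t": time; "joints": joint angles; "dq": joint speeds; "tau": joint torques, N m; "position": TCP position; "tool_rot": TCP orientation; "ft_force": force on the tool from outside, world axes, zero at the start; "ft_torque": the same for the moment, N m; "gripper_width": opening from 0.0 (shut) to 1.0 (fully open); "gripper_force": force on a finger pad.
Only numpy, scipy, OpenCV 4.12 (cv2) and the standard library are available. Lean on these libraries where they do the work, as an engineer would, in place of code of your own. Each camera call takes 0.05 s, during which the arm holds its last target. There are 200 camera calls.

## Working session

There is one attempt and no reset: what is moved stays moved. The work goes in short steps, Python scripts to look and compute and a tool call to move; the robot and the scene stay as the last step left them, time stands still between calls to the robot, and variables do not carry over. Pictures are saved under pics/ and viewed, at most 13 in all, crops included, and the job is handed in when it is done.

Besides the shell and the picture viewer there is one more tool, called by a JSON object that holds its "api" and its "payload", one argument or row to a line. step_arm: Moves the arm, as the interface text tells. Its arguments: {"type":"object","properties":{"increments":{"type":"array","items":{"type":"array","items":{"type":"number","minimum":-1,"maximum":1}}}},"required":["increments"]}

```bash
mkdir -p pics; ls; python3 - <<'E'
from cell import *
import cv2
s=observe(); print(s['t'],s['position'],s['tool_rot'],s['gripper_width'])
for n in("top","scene"):
    c=calibration(n); print(n,c)
    cv2.imwrite(f"pics/{n}0.png",grab_frame(n)[:,:,::-1])
E
```

```text
pics
0.0 [ 0.15429667 -0.55328034  0.24136222] [-1.00028920e-03  9.90779462e-01  1.35480838e-01 -7.61223511e-06] 1.0007373622969529
top {'fx': 510.6751753008988, 'fy': 510.6751753008988, 'cx': 320.22316731676756, 'cy': 242.68003231805966, 'k1': -0.013785300947759994, 'camera_from_world': array([[-0.01490395, -0.99973793,  0.01737662, -0.02413402],
       [-0.9905011 ,  0.01238597, -0.1369458 ,  0.51905045],
       [ 0.13669468, -0.0192526 , -0.99042612,  1.29874609],
       [ 0.        ,  0.        ,  0.        ,  1.        ]])}
scene {'fx': 478.07748309337615, 'fy': 478.07748309337615, 'cx': 324.5424472111431, 'cy': 244.767896567991, 'k1': -0.06499750424563089, 'camera_from_world': array([[ 0.7284086 ,  0.6849181 ,  0.01755316, -0.37002756],
       [ 0.40774526, -0.41276253, -0.81447584, -0.17093353],
       [-0.55060396,  0.60042842, -0.57993188,  1.56601988],
       [ 0.        ,  0.        ,  0.        ,  1.        ]])}
```

View pics/top0.png

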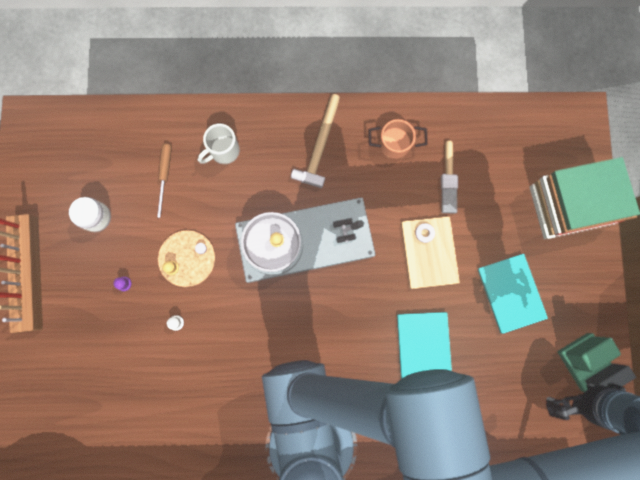

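View pics/scene0.png

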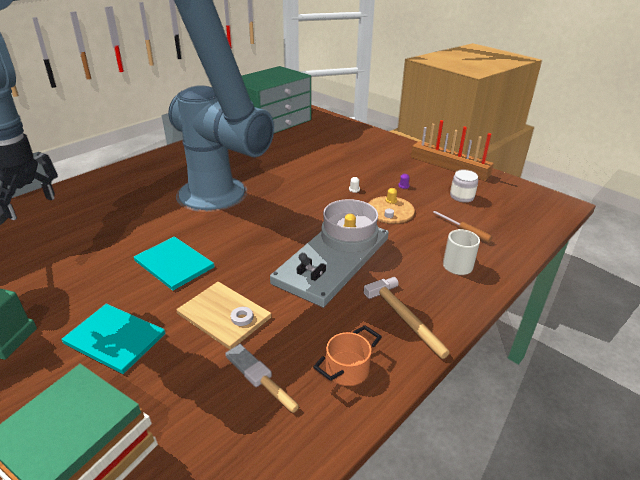

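Top picture: the brass finial is in the bowl at about (277,239). The brass one on the cork mat at (169,268) is the waiting finial, because the look-alikes are purple at (122,284) and white at (175,322). The stub is at (201,248). The pale wooden board is at (431,252) with the bearing on it at (426,232), and its turquoise look-alikes are at (425,345) and (513,293). The lever grip is near (357,225), leaning away from the bowl (on). I'll confirm these in crops.

```bash
python3 - <<'E'
import cv2
i=cv2.imread("pics/top0.png")
for n,x in(("cl",150),("cr",305)):
    cv2.imwrite(f"pics/{n}.png",cv2.resize(i[190:300,x:x+155],None,fx=5,fy=5,interpolation=cv2.INTER_CUBIC))
E
```

```text
(no output)
```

View pics/cl.png

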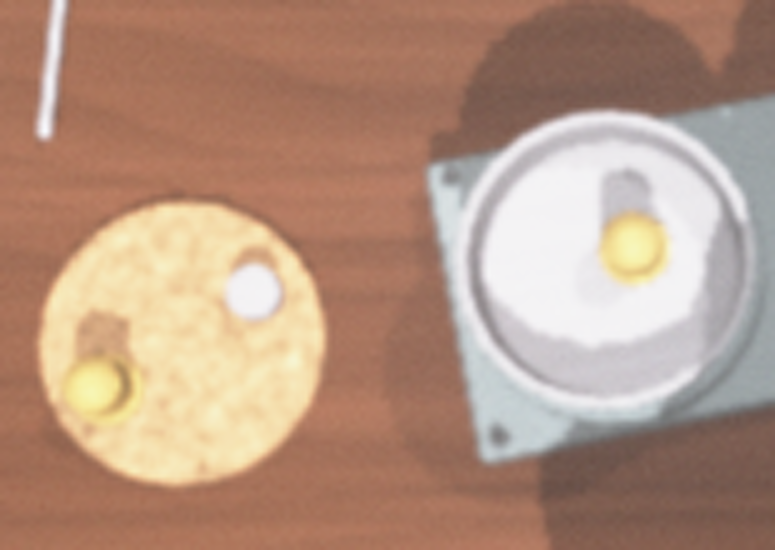

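View pics/cr.png

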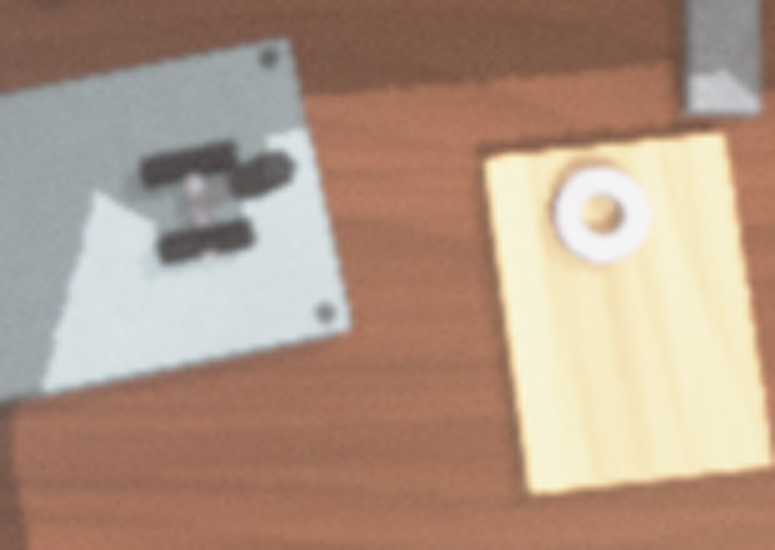

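```bash
cat > h.py <<'E'
from cell import *
import numpy as np, cv2
def px2w(uv,z,cam="top",c=None):
    c=c or calibration(cam); K=np.array([[c['fx'],0,c['cx']],[0,c['fy'],c['cy']],[0,0,1.]])
    n=cv2.undistortPoints(np.array([[uv]],float),K,np.array([c['k1'],0,0,0.]))[0,0]
    T=c['camera_from_world']; R=T[:3,:3]; o=-R.T@T[:3,3]; d=R.T@np.array([*n,1.])
    return o+d*(z-o[2])/d[2]
E
python3 - <<'E'
from h import *
def L(x,y,z): return px2w(((x+.5)/5-.5+150,(y+.5)/5-.5+190),z)[:2]
def Rr(x,y,z): return px2w(((x+.5)/5-.5+305,(y+.5)/5-.5+190),z)[:2]
np.set_printoptions(precision=4,suppress=True)
P=[L(428,163,.03),Rr(288,40,.03),Rr(350,327,.03),L(485,463,.03)]
print("sides",[np.linalg.norm(P[i]-P[i-1]) for i in range(4)])
pc=sum(P)/4; ax=(P[0]+P[3]-P[1]-P[2])/2; yaw=np.arctan2(ax[1],ax[0])-np.pi/2
R=np.array([[np.cos(yaw),-np.sin(yaw)],[np.sin(yaw),np.cos(yaw)]])
print("pol",pc,"yaw",yaw,"bowl",pc+R@[0,.085],"pivot",pc+R@[0,-.105])
print("rim centre",L(608,259,.105), "diam",np.linalg.norm(L(460,259,.105)-L(757,259,.105)))
print("cheeks",Rr(188,163,.05),Rr(207,240,.05),"grip on",pc+R@[0,-.105-.06*np.sin(.55)],Rr(268,172,.095))
print("finished foot",L(634,248,.071),"top",L(632,242,.109))
print("waiting foot",L(103,385,.016),"top",L(97,387,.054),"stub",L(253,292,.028),"mat",L(182,343,.01))
B=[Rr(485,155,.015),Rr(725,132,.015),Rr(775,465,.015),Rr(530,493,.015)]
print("bsides",[np.linalg.norm(B[i]-B[i-1]) for i in range(4)],"board",sum(B)/4)
bx=(B[0]+B[1]-B[2]-B[3])/2;bx/=np.linalg.norm(bx);print("byaw",np.arctan2(bx[1],bx[0]),"place",sum(B)/4-.045*bx)
print("bearing",Rr(601,214,.029))
print(calibration("wrist"))
E
```

```text
sides [np.float64(0.16119661653803055), np.float64(0.34240489179308137), np.float64(0.15674476538725926), np.float64(0.34104274524104355)]
pol [0.5299 0.0086] yaw 0.19007863601596497 bowl [0.5138 0.0921] pivot [ 0.5497 -0.0945]
rim centre [0.5139 0.0913] diam 0.14677414231416985
cheeks [ 0.5698 -0.089 ] [ 0.5292 -0.098 ] grip on [ 0.5556 -0.1253] [ 0.5567 -0.1262]
finished foot [0.5242 0.0808] top [0.5216 0.0792]
waiting foot [0.463  0.3632] top [0.4584 0.3558] stub [0.5096 0.2829] mat [0.4853 0.3238]
bsides [np.float64(0.18171426206615526), np.float64(0.13049020845645354), np.float64(0.17999517527714445), np.float64(0.13120433353395933)] board [ 0.4941 -0.3243]
byaw 0.09646924890382083 place [ 0.4493 -0.3287]
bearing [ 0.5436 -0.3085]
{'fx': 416.10368948555407, 'fy': 416.10368948555407, 'cx': 316.3076005977014, 'cy': 243.0596576480065, 'k1': -0.03356719476718088, 'camera_from_world': array([[ 0.2677, -0.9635, -0.001 , -0.5744],
       [-0.9161, -0.2549,  0.3095, -0.0385],
       [-0.2985, -0.0819, -0.9509,  0.3804],
       [ 0.    ,  0.    ,  0.    ,  1.    ]])}
```

```bash
cat >> h.py <<'E'
YAW=.19; PC=np.array([.5299,.0086])
def pol(x,y):
    c,s=np.cos(YAW),np.sin(YAW); return PC+[c*x-s*y,s*x+c*y]
def psi(s):
    w,x,y,z=s['tool_rot']; return 2*np.arctan2(y,x)
def shift(frm,to,p):
    d=np.array(to)-frm; c,s=np.cos(p),np.sin(p)
    return np.round([(c*d[0]+s*d[1])/.5,(s*d[0]-c*d[1])/.5,-d[2]/.5],4)
def go(*ts,want=YAW):
    s=observe(); p=psi(s); p=(p+np.pi/2)%np.pi-np.pi/2 if abs(np.cos(p))<0 else p
    print("t",round(s['t'],2),"pos",np.round(s['position'],4),"psi",round(p,4),"turn",round((p-want)/(np.pi/2),4))
    for t in ts: print(np.round(t,4),"->",shift(s['position'],t,p))
E
python3 - <<'E'
from h import *
go((*pol(0,-.21),.24),(*pol(0,-.21),.094))
E
```

```text
t 0.1 pos [ 0.1543 -0.5533  0.2415] psi 0.2718 turn 0.0521
[ 0.5696 -0.1976  0.24  ] -> [ 0.991  -0.4623  0.0029]
[ 0.5696 -0.1976  0.094 ] -> [ 0.991  -0.4623  0.2949]
```

{"api": "step_arm", "payload": {
  "increments": [
    [0,0.07,-0.033,0,0.052],
    [0,0.14,-0.066,0,0.052],
    [0,0.21,-0.1,0,0.052],
    [0,0.28,-0.13,0,0.052],
    [0,0.35,-0.165,0,0.052],
    [0,0.42,-0.2,0,0.052],
    [0,0.49,-0.23,0,0.052],
    [0,0.56,-0.26,0,0.052],
    [0,0.62,-0.29,0,0.052],
    [0,0.66,-0.31,0,0.052]
  ]
}}

```text
t: 0.93
position: [0.4324, -0.3134, 0.2419]
tool_rot: [-0.001, 0.995, 0.096, 0.0]
ft_force: [0.2, -0.2, 0.6]
gripper_width: -0.001
gripper_force: 0.0
```

```bash
python3 - <<'E'
from h import *
go((*pol(0,-.21),.24),(*pol(0,-.21),.094))
E
```

```text
t 0.93 pos [ 0.4324 -0.3134  0.2419] psi 0.1927 turn 0.0017
[ 0.5696 -0.1976  0.24  ] -> [ 0.3135 -0.1748  0.0038]
[ 0.5696 -0.1976  0.094 ] -> [ 0.3135 -0.1748  0.2958]
```

{"api": "step_arm", "payload": {
  "increments": [
    [0,0.07,-0.04,0,0],
    [0,0.14,-0.08,0,0],
    [0,0.21,-0.12,0,0],
    [0,0.28,-0.155,0,0],
    [0,0.3135,-0.175,0,0],
    [0,0.3135,-0.175,0.07,0],
    [0,0.3135,-0.175,0.14,0],
    [0,0.3135,-0.175,0.21,0],
    [0,0.3135,-0.175,0.27,0],
    [0,0.3135,-0.175,0.296,0]
  ]
}}

```text
t: 1.77
position: [0.5647, -0.1987, 0.089]
tool_rot: [-0.002, 0.995, 0.095, -0.004]
ft_force: [0.1, 0.1, -0.2]
gripper_width: 0.001
gripper_force: 0.0
```

```bash
python3 - <<'E'
from h import *
go((*pol(0,-.21),.094),(*pol(0,-.155),.094),(*pol(0,-.113),.094))
E
```

```text
t 1.77 pos [ 0.5647 -0.1987  0.089 ] psi 0.1904 turn 0.0003
[ 0.5696 -0.1976  0.094 ] -> [ 0.0099 -0.0003 -0.01  ]
[ 0.5592 -0.1436  0.094 ] -> [ 0.01   -0.1103 -0.01  ]
[ 0.5512 -0.1024  0.094 ] -> [ 0.01   -0.1943 -0.01  ]
```

{"api": "step_arm", "payload": {
  "increments": [
    [0,0,-0.03,0,0],
    [0,0,-0.05,0,0],
    [0,0,-0.07,0,0],
    [0,0,-0.09,0,0],
    [0,0,-0.11,0,0],
    [0,0,-0.13,0,0],
    [0,0,-0.15,0,0],
    [0,0,-0.17,0,0],
    [0,0,-0.19,0,0],
    [0,0,-0.2,0,0]
  ]
}}

```text
t: 2.6
position: [0.5483, -0.1003, 0.094]
tool_rot: [-0.001, 0.995, 0.096, -0.001]
ft_force: [0.1, 0.5, -0.9]
gripper_width: -0.0
gripper_force: 0.0
```

```bash
python3 - <<'E'
from h import *
go((*pol(0,-.21),.094),(*pol(0,-.113),.094),(0.523,.0805,.25))
i=grab_frame("scene");cv2.imwrite("pics/s1.png",cv2.resize(i[170:320,240:440,::-1],None,fx=4,fy=4,interpolation=cv2.INTER_CUBIC))
E
```

```text
t 2.6 pos [ 0.5483 -0.1003  0.094 ] psi 0.1913 turn 0.0008
[ 0.5696 -0.1976  0.094 ] -> [4.800e-03 1.991e-01 1.000e-04]
[ 0.5512 -0.1024  0.094 ] -> [0.0051 0.0051 0.0001]
[0.523  0.0805 0.25  ] -> [ 0.0192 -0.3647 -0.3119]
```

View pics/s1.png

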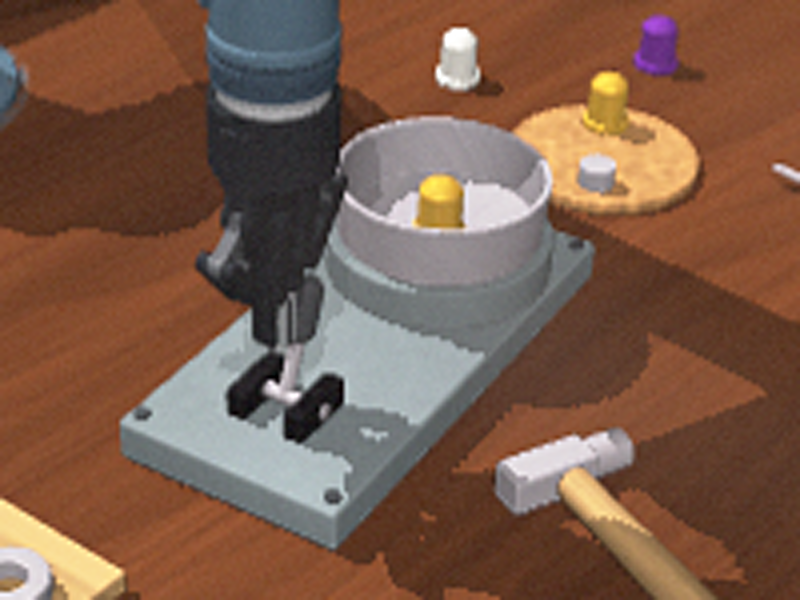

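The lever now leans towards the bowl (off) and the finished finial is still in the bowl. Next I go up and over the bowl.

{"api": "step_arm", "payload": {
  "increments": [
    [0,0,0.02,-0.07,0],
    [0,0,0.02,-0.14,0],
    [0,0.005,0.02,-0.21,0],
    [0,0.01,0,-0.27,0],
    [0.3,0.015,-0.06,-0.31,0],
    [0.6,0.019,-0.13,-0.312,0],
    [0.6,0.019,-0.2,-0.312,0],
    [0.6,0.019,-0.27,-0.312,0],
    [0.6,0.019,-0.33,-0.312,0],
    [0.6,0.019,-0.365,-0.312,0]
  ]
}}

```text
t: 3.48
position: [0.5228, 0.0816, 0.2501]
tool_rot: [-0.001, 0.995, 0.096, -0.0]
ft_force: [-0.1, 0.1, 0.1]
gripper_width: 0.598
gripper_force: 0.0
```

```bash
python3 - <<'E'
from h import *
import pickle
go((.523,.0805,.25))
c=calibration("wrist"); i=grab_frame("wrist"); pickle.dump(c,open("c2.pkl","wb"))
cv2.imwrite("pics/w2.png",i[:,:,::-1]); print(observe()['gripper_width'])
E
```

```text
t 3.48 pos [0.5228 0.0816 0.2501] psi 0.1924 turn 0.0015
[0.523  0.0805 0.25  ] -> [0.     0.0022 0.0002]
0.6024487882487533
```

View pics/w2.png

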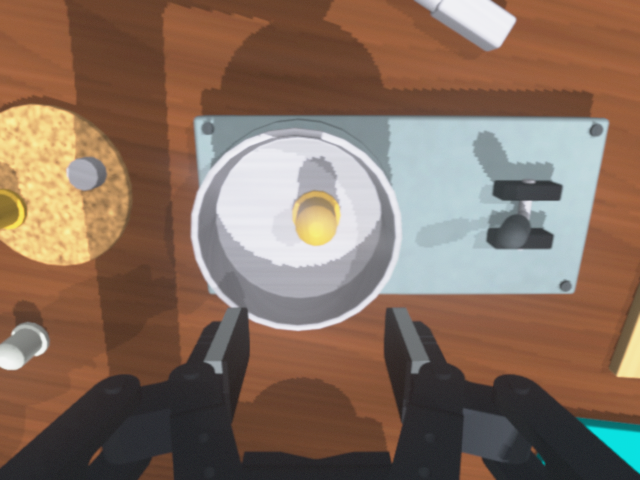

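```bash
python3 - <<'E'
from h import *
import pickle
c=pickle.load(open("c2.pkl","rb")); f=lambda u,v,z: np.round(px2w((u,v),z,c=c),4)
print("foot",f(316.5,214,.071),"foot diam",np.linalg.norm(f(292,214,.071)-f(341,214,.071)),"body top",f(316.5,228,.105))
print("rim",f(296,229,.105),"cheeks",f(527.5,190,.05),f(520,239,.05),"pivot",pol(0,-.105),"stub",f(87,173,.028))
x,y=f(316.5,214,.071)[:2]
go((x,y,.25),(x,y,.086))
E
```

```text
foot [0.5255 0.0819 0.071 ] foot diam 0.03757685457831722 body top [0.5242 0.0816 0.105 ]
rim [0.5207 0.0954 0.105 ] cheeks [ 0.5729 -0.0834  0.05  ] [ 0.532  -0.0915  0.05  ] pivot [ 0.54973018 -0.09451044] stub [0.5132 0.2798 0.028 ]
t 3.53 pos [0.5223 0.0835 0.2501] psi 0.1946 turn 0.0029
[0.5255 0.0819 0.25  ] -> [0.0056 0.0043 0.0002]
[0.5255 0.0819 0.086 ] -> [0.0056 0.0043 0.3282]
```

{"api": "step_arm", "payload": {
  "increments": [
    [0.6,0.004,0.003,0.06,0.002],
    [0.6,0.004,0.003,0.12,0.002],
    [0.6,0.004,0.003,0.18,0.002],
    [0.6,0.004,0.003,0.23,0.002],
    [0.6,0.004,0.003,0.27,0.002],
    [0.6,0.004,0.003,0.3,0.002],
    [0.6,0.004,0.003,0.32,0.002],
    [0.6,0.004,0.003,0.328,0.002],
    [0.6,0.004,0.003,0.328,0.002],
    [0.6,0.004,0.003,0.328,0.002]
  ]
}}

```text
t: 4.37
position: [0.5268, 0.0775, 0.0869]
tool_rot: [0.0, 0.996, 0.093, 0.0]
ft_force: [0.8, 0.3, -1.0]
gripper_width: 0.597
gripper_force: 0.0
```

{"api": "step_arm", "payload": {
  "increments": [
    [0.3,0,0,0,0],
    [0.2,0,0,0,0],
    [0,0,0,0,0],
    [0,0,0,0,0],
    [0,0,0,0,0],
    [0,0,0,0,0],
    [0,0,0,0,0],
    [0,0,0,0,0],
    [0,0,0,-0.01,0],
    [0,0,0,-0.02,0]
  ]
}}

```text
t: 5.2
position: [0.526, 0.0775, 0.0966]
tool_rot: [0.0, 0.996, 0.093, -0.0]
ft_force: [-0.6, -0.1, -1.4]
gripper_width: 0.326
gripper_force: 59.2
```

```bash
python3 - <<'E'
from h import *
go((.4493,-.3287,.25),(.4493,-.3287,.037)); print(observe()['gripper_width'],observe()['gripper_force'],observe()['ft_force'])
E
```

```text
t 5.2 pos [0.526  0.0775 0.0966] psi 0.187 turn -0.0019
[ 0.4493 -0.3287  0.25  ] -> [-0.3016  0.7697 -0.3068]
[ 0.4493 -0.3287  0.037 ] -> [-0.3016  0.7697  0.1192]
0.3258707908334803 59.19120317324996 [-0.59937104 -0.0672926  -1.3573144 ]
```

{"api": "step_arm", "payload": {
  "increments": [
    [0,0,0,-0.05,0],
    [0,0,0,-0.11,0],
    [0,0,0,-0.18,0],
    [0,0,0,-0.24,0],
    [0,-0.01,0.03,-0.28,0],
    [0,-0.03,0.08,-0.3,0],
    [0,-0.06,0.15,-0.305,0],
    [0,-0.085,0.22,-0.305,0],
    [0,-0.11,0.29,-0.305,0],
    [0,-0.14,0.36,-0.305,0]
  ]
}}

```text
t: 6.03
position: [0.4906, -0.1138, 0.2494]
tool_rot: [0.0, 0.996, 0.094, 0.0]
ft_force: [1.0, -0.5, -1.0]
gripper_width: 0.325
gripper_force: 59.4
```

{"api": "step_arm", "payload": {
  "increments": [
    [0,-0.028,0.07,0,0],
    [0,-0.055,0.14,0,0],
    [0,-0.08,0.21,0,0],
    [0,-0.11,0.28,0,0],
    [0,-0.13,0.34,0,0],
    [0,-0.15,0.38,0,0],
    [0,-0.158,0.4,0,0],
    [0,-0.162,0.41,0,0],
    [0,-0.162,0.41,0,0],
    [0,-0.162,0.41,0,0]
  ]
}}

```text
t: 6.87
position: [0.4496, -0.3277, 0.2489]
tool_rot: [-0.0, 0.996, 0.094, 0.0]
ft_force: [0.2, 0.1, -1.3]
gripper_width: 0.326
gripper_force: 59.4
```

```bash
python3 - <<'E'
from h import *
go((.4493,-.3287,.25),(.4493,-.3287,.0375)); print(observe()['gripper_width'],observe()['gripper_force'],observe()['ft_force'])
E
```

```text
t 6.87 pos [ 0.4496 -0.3277  0.2489] psi 0.1878 turn -0.0014
[ 0.4493 -0.3287  0.25  ] -> [-0.001   0.0019 -0.0023]
[ 0.4493 -0.3287  0.0375] -> [-0.001   0.0019  0.4227]
0.32577308705520625 59.42271360196173 [ 0.17436362  0.08936375 -1.34589324]
```

{"api": "step_arm", "payload": {
  "increments": [
    [0,0,0.001,0.06,0],
    [0,0,0.001,0.13,0],
    [0,0,0.001,0.2,0],
    [0,0,0.001,0.26,0],
    [0,0,0.001,0.32,0],
    [0,0,0.001,0.36,0],
    [0,0,0.001,0.39,0],
    [0,0,0.001,0.41,0],
    [0,0,0.001,0.414,0],
    [0,0,0.001,0.414,0]
  ]
}}

```text
t: 7.7
position: [0.4497, -0.3281, 0.0417]
tool_rot: [-0.0, 0.996, 0.094, -0.0]
ft_force: [-0.0, 0.6, -0.4]
gripper_width: 0.329
gripper_force: 59.4
```

{"api": "step_arm", "payload": {
  "increments": [
    [0,0,0,0,0],
    [0,0,0,0.001,0],
    [0,0,0,0.002,0],
    [0,0,0,0.003,0],
    [0,0,0,0.004,0],
    [0,0,0,0.005,0],
    [0,0,0,0.006,0],
    [0,0,0,0.007,0],
    [0,0,0,0.008,0],
    [0,0,0,0.008,0]
  ]
}}

```text
t: 8.53
position: [0.4495, -0.3293, 0.0379]
tool_rot: [0.0, 0.996, 0.093, -0.0]
ft_force: [-1.5, 0.5, 1.0]
gripper_width: 0.323
gripper_force: 59.7
```

{"api": "step_arm", "payload": {
  "increments": [
    [0,0,0,0.001,0],
    [0,0,0,0.002,0],
    [0,0,0,0.002,0],
    [0,0,0,0.002,0],
    [0,0,0,0.002,0],
    [0,0,0,0.002,0],
    [0,0,0,0.002,0],
    [0,0,0,0.002,0],
    [0,0,0,0.002,0],
    [0,0,0,0.002,0]
  ]
}}

```text
t: 9.37
position: [0.4494, -0.3293, 0.0378]
tool_rot: [0.0, 0.996, 0.093, 0.0]
ft_force: [-2.9, 1.3, 8.2]
gripper_width: 0.33
gripper_force: 60.5
```

In contact with the board, so I release and lift.

{"api": "step_arm", "payload": {
  "increments": [
    [0.4,0,0,0,0],
    [0.5,0,0,0,0],
    [0.6,0,0,0,0],
    [0.6,0,0,0,0],
    [0.6,0,0,0,0],
    [0.6,0,0,-0.02,0],
    [0.6,0,0,-0.06,0],
    [0.6,0,0,-0.12,0],
    [0.6,0,0,-0.19,0],
    [0.6,0,0,-0.26,0]
  ]
}}

```text
t: 10.2
position: [0.4489, -0.3287, 0.1685]
tool_rot: [-0.0, 0.996, 0.093, -0.0]
ft_force: [1.0, -1.0, 0.5]
gripper_width: 0.601
gripper_force: 0.0
```

```bash
python3 - <<'E'
from h import *
go((.455,.35,.25)); print(observe()['ft_force'])
i=grab_frame("wrist");cv2.imwrite("pics/w3.png",i[:,:,::-1])
E
```

```text
t 10.2 pos [ 0.4489 -0.3287  0.1685] psi 0.187 turn -0.0019
[0.455 0.35  0.25 ] -> [ 0.2642 -1.3315 -0.1631]
[ 1.03618305 -0.98848757  0.47440337]
```

View pics/w3.png

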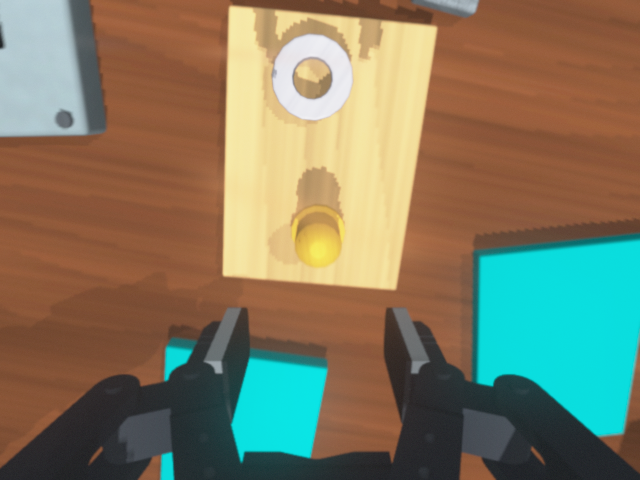

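The finished finial stands upright on the board at about (318,225), and the bearing at (312,77) is untouched. Now to the mat.

{"api": "step_arm", "payload": {
  "increments": [
    [0.6,0.01,-0.03,-0.06,0],
    [0.6,0.02,-0.09,-0.11,0],
    [0.6,0.032,-0.16,-0.15,0],
    [0.6,0.046,-0.23,-0.163,0],
    [0.6,0.06,-0.31,-0.163,0],
    [0.6,0.076,-0.39,-0.163,0],
    [0.6,0.092,-0.47,-0.163,0],
    [0.6,0.108,-0.55,-0.163,0],
    [0.6,0.124,-0.63,-0.163,0],
    [0.6,0.14,-0.71,-0.163,0]
  ]
}}

```text
t: 11.08
position: [0.4519, 0.0345, 0.249]
tool_rot: [0.0, 0.996, 0.093, 0.001]
ft_force: [1.1, 0.6, -0.2]
gripper_width: 0.602
gripper_force: 0.0
```

{"api": "step_arm", "payload": {
  "increments": [
    [0.6,0.016,-0.08,0,0],
    [0.6,0.032,-0.16,0,0],
    [0.6,0.048,-0.24,0,0],
    [0.6,0.064,-0.32,0,0],
    [0.6,0.08,-0.4,0,0],
    [0.6,0.096,-0.48,0,0],
    [0.6,0.112,-0.55,0,0],
    [0.6,0.12,-0.6,0,0],
    [0.6,0.124,-0.62,0,0],
    [0.6,0.124,-0.62,0,0]
  ]
}}

```text
t: 11.92
position: [0.4856, 0.1961, 0.2482]
tool_rot: [-0.016, 0.992, 0.122, -0.003]
ft_force: [0.1, 0.1, 0.5]
gripper_width: 0.601
gripper_force: 0.0
```

```bash
python3 - <<'E'
from h import *
import pickle
go((.463,.363,.25))
c=calibration("wrist"); i=grab_frame("wrist"); pickle.dump(c,open("c4.pkl","wb"))
cv2.imwrite("pics/w4.png",i[:,:,::-1])
E
```

```text
t 11.92 pos [0.4856 0.1961 0.2482] psi 0.2444 turn 0.0346
[0.463 0.363 0.25 ] -> [ 0.0369 -0.3349 -0.0035]
```

View pics/w4.png

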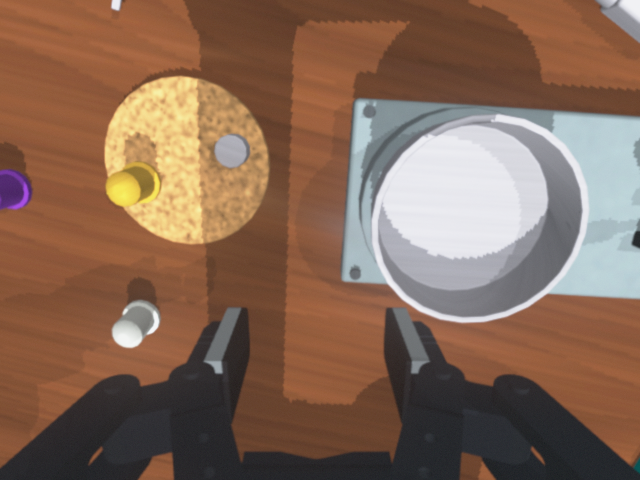

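```bash
python3 - <<'E'
from h import *
import pickle
s=observe();print(np.round(s['joints'],3),np.round(s['tool_rot'],3))
c=pickle.load(open("c4.pkl","rb")); f=lambda u,v,z: np.round(px2w((u,v),z,c=c),4)
print("waiting foot",f(139,183,.016),"top",f(122,189,.054),"stub",f(232,151,.028))
E
```

```text
[ 0.244  0.27  -0.056  1.246  0.033  3.141] [-0.016  0.992  0.122 -0.002]
waiting foot [0.4618 0.3616 0.016 ] top [0.4643 0.359  0.054 ] stub [0.5116 0.2824 0.028 ]
```

The arm stalled because joint 6 is at its limit (3.14). I'll turn the tool the other way to psi of about 0.8.

{"api": "step_arm", "payload": {
  "increments": [
    [0.6,0,0,0,-0.07],
    [0.6,0,0,0,-0.15],
    [0.6,0,0,0,-0.22],
    [0.6,0,0,0,-0.3],
    [0.6,0,0,0,-0.36],
    [0.6,0,0,0,-0.38],
    [0.6,0,0,0,-0.38],
    [0.6,0,0,0,-0.38],
    [0.6,0,0,0,-0.38],
    [0.6,0,0,0,-0.38]
  ]
}}

```text
t: 12.8
position: [0.4849, 0.1968, 0.2483]
tool_rot: [-0.016, 0.912, 0.409, 0.002]
ft_force: [-0.0, 0.3, -0.4]
gripper_width: 0.599
gripper_force: 0.0
```

```bash
python3 - <<'E'
from h import *
s=observe();print(np.round(s['joints'],3),np.round(s['tool_rot'],4))
go((.4615,.3615,.25),(.4615,.3615,.033),want=.8)
E
```

```text
[ 0.245  0.268 -0.058  1.246  0.033  2.544] [-0.0165  0.9125  0.4088  0.0024]
t 12.8 pos [0.4849 0.1968 0.2483] psi 0.8423 turn 0.0269
[0.4615 0.3615 0.25  ] -> [ 0.2147 -0.2542 -0.0034]
[0.4615 0.3615 0.033 ] -> [ 0.2147 -0.2542  0.4306]
```

```bash
cat >> h.py <<'E'
from scipy.spatial.transform import Rotation as Ro
def rot(s): w,x,y,z=s['tool_rot']; return Ro.from_quat([x,y,z,w]).as_matrix()
def go(*ts,want=YAW):
    s=observe(); R=rot(s); p=np.arctan2(R[1,0],R[0,0])
    print("t",round(s['t'],2),"pos",np.round(s['position'],4),"psi",round(p,4),"turn",round((p-want)/(np.pi/2),4),"tz",np.round(R[:,2],4),"j6",round(s['joints'][5],2))
    for t in ts: print(np.round(t,4),"->",np.round(R.T@(np.array(t)-s['position'])/.5,4))
E
python3 - <<'E'
from h import *
go((.4615,.3615,.25),(.4615,.3615,.034),want=.8)
E
```

```text
t 12.8 pos [0.4849 0.1968 0.2483] psi 0.8421 turn 0.0268 tz [-0.0091  0.0321 -0.9994] j6 2.54
[0.4615 0.3615 0.25  ] -> [ 0.2147 -0.2541  0.0076]
[0.4615 0.3615 0.034 ] -> [ 0.207  -0.242   0.4393]
```

{"api": "step_arm", "payload": {
  "increments": [
    [0.6,0.03,-0.036,0,-0.05],
    [0.6,0.07,-0.08,0.002,-0.1],
    [0.6,0.11,-0.13,0.004,-0.1],
    [0.6,0.15,-0.18,0.006,-0.1],
    [0.6,0.18,-0.22,0.008,-0.1],
    [0.6,0.205,-0.243,0.008,-0.1],
    [0.6,0.213,-0.252,0.008,-0.1],
    [0.6,0.213,-0.252,0.008,-0.1],
    [0.6,0.213,-0.252,0.008,-0.1],
    [0.6,0.213,-0.252,0.008,-0.1]
  ]
}}

```text
t: 13.63
position: [0.4618, 0.3592, 0.2497]
tool_rot: [-0.016, 0.878, 0.479, 0.004]
ft_force: [0.7, 0.5, -0.5]
gripper_width: 0.606
gripper_force: 0.0
```

```bash
python3 - <<'E'
from h import *
import pickle
go((.4615,.3615,.25),(.4615,.3615,.034),want=1.)
c=calibration("wrist"); i=grab_frame("wrist"); pickle.dump(c,open("c5.pkl","wb"))
cv2.imwrite("pics/w5.png",cv2.resize(i[110:310,160:460,::-1],None,fx=2.5,fy=2.5))
E
```

```text
t 13.63 pos [0.4618 0.3592 0.2497] psi 0.9987 turn -0.0008 tz [-0.0091  0.0315 -0.9995] j6 2.68
[0.4615 0.3615 0.25  ] -> [ 0.0035 -0.0029 -0.0004]
[0.4615 0.3615 0.034 ] -> [-0.0058  0.0077  0.4313]
```

View pics/w5.png

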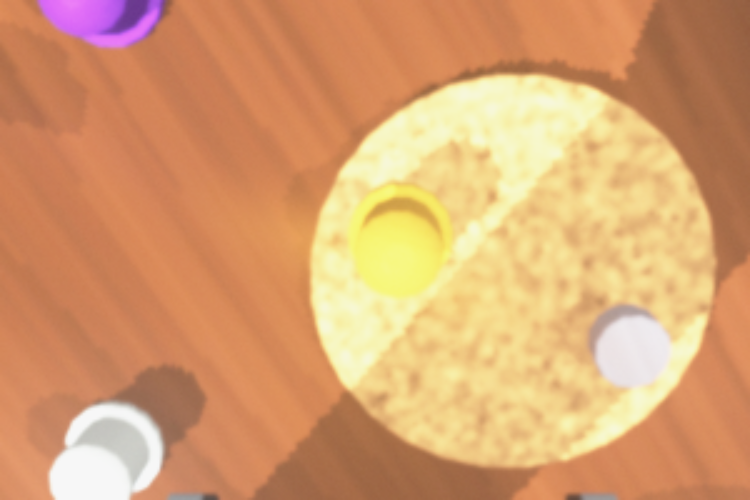

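```bash
python3 - <<'E'
from h import *
import pickle
c=pickle.load(open("c5.pkl","rb")); f=lambda u,v,z: np.round(px2w((u,v),z,c=c),4)
a=f(320.2,203.6,.016);print("foot",a,"diam",np.linalg.norm(f(299,203.6,.016)-f(341,203.6,.016)),"top",f(160+400/2.5,110+252/2.5,.05))
go((a[0],a[1],.25),(a[0],a[1],.034))
E
```

```text
foot [0.4625 0.3626 0.016 ] diam 0.03758896114552782 top [0.4633 0.3631 0.05  ]
t 13.68 pos [0.4619 0.3592 0.2498] psi 0.9985 turn 0.5147 tz [-0.0091  0.0317 -0.9995] j6 2.68
[0.4625 0.3626 0.25  ] -> [ 0.0065 -0.0026 -0.0002]
[0.4625 0.3626 0.034 ] -> [-0.0029  0.0081  0.4315]
```

{"api": "step_arm", "payload": {
  "increments": [
    [0.6,0.004,0,0.07,0],
    [0.6,0.003,0.002,0.14,0],
    [0.6,0.001,0.004,0.21,0],
    [0.6,0,0.005,0.27,0],
    [0.6,-0.001,0.006,0.33,0],
    [0.6,-0.002,0.007,0.37,0],
    [0.6,-0.003,0.008,0.4,0],
    [0.6,-0.003,0.008,0.42,0],
    [0.6,-0.003,0.008,0.431,0],
    [0.6,-0.003,0.008,0.431,0]
  ]
}}

```text
t: 14.52
position: [0.4619, 0.363, 0.0335]
tool_rot: [-0.016, 0.878, 0.479, 0.003]
ft_force: [0.0, 0.6, 0.5]
gripper_width: 0.6
gripper_force: 0.0
```

{"api": "step_arm", "payload": {
  "increments": [
    [0.45,0,0,0,0],
    [0.3,0,0,0,0],
    [0,0,0,0,0],
    [0,0,0,0,0],
    [0,0,0,0,0],
    [0,0,0,0,0],
    [0,0,0,0,0],
    [0,0,0,0,0],
    [0,0,0,-0.01,0],
    [0,0,0,-0.02,0]
  ]
}}

```text
t: 15.35
position: [0.4619, 0.3634, 0.0444]
tool_rot: [-0.016, 0.877, 0.48, 0.003]
ft_force: [-0.2, -0.2, -1.9]
gripper_width: 0.324
gripper_force: 59.3
```

```bash
python3 - <<'E'
from h import *
go((.4625,.3625,.22),(.516,.092,.22),want=.6)
E
```

```text
t 15.35 pos [0.4619 0.3634 0.0444] psi 1.0002 turn 0.2548 tz [-0.0097  0.0317 -0.9994] j6 2.68
[0.4625 0.3625 0.22  ] -> [ 0.0067 -0.007  -0.3511]
[0.516 0.092 0.22 ] -> [-0.3907  0.375  -0.3693]
```

{"api": "step_arm", "payload": {
  "increments": [
    [0,0.001,-0.001,-0.05,0],
    [0,0.002,-0.002,-0.12,0],
    [0,0.003,-0.004,-0.19,0],
    [0,0.004,-0.005,-0.26,0],
    [0,0,0,-0.31,0],
    [0,-0.03,0.025,-0.345,0],
    [0,-0.08,0.07,-0.352,0],
    [0,-0.13,0.12,-0.356,0],
    [0,-0.18,0.17,-0.36,0],
    [0,-0.23,0.22,-0.363,0]
  ]
}}

```text
t: 16.18
position: [0.4943, 0.2003, 0.2209]
tool_rot: [-0.016, 0.877, 0.48, 0.004]
ft_force: [0.9, 0.4, -0.7]
gripper_width: 0.326
gripper_force: 59.4
```

{"api": "step_arm", "payload": {
  "increments": [
    [0,-0.05,0.05,-0.003,0],
    [0,-0.1,0.1,-0.005,0],
    [0,-0.13,0.13,-0.006,0],
    [0,-0.15,0.148,-0.006,0],
    [0,-0.16,0.155,-0.006,0],
    [0,-0.161,0.155,-0.006,0],
    [0,-0.161,0.155,-0.006,0],
    [0,-0.161,0.155,-0.006,0],
    [0,-0.161,0.155,-0.006,0],
    [0,-0.161,0.155,-0.006,0]
  ]
}}

```text
t: 17.02
position: [0.5159, 0.0929, 0.2196]
tool_rot: [-0.016, 0.877, 0.48, 0.004]
ft_force: [-0.5, 0.4, -1.5]
gripper_width: 0.326
gripper_force: 59.4
```

```bash
python3 - <<'E'
from h import *
go((.516,.093,.22),(.516,.093,.092),(.516,.093,.088))
E
```

```text
t 17.02 pos [0.5159 0.0929 0.2196] psi 1.0016 turn 0.5167 tz [-0.0092  0.0323 -0.9994] j6 2.18
[0.516 0.093 0.22 ] -> [ 0.0003  0.     -0.0008]
[0.516 0.093 0.092] -> [-0.0054  0.0064  0.2551]
[0.516 0.093 0.088] -> [-0.0056  0.0066  0.2631]
```

{"api": "step_arm", "payload": {
  "increments": [
    [0,-0.001,0.001,0.04,0],
    [0,-0.002,0.002,0.09,0],
    [0,-0.003,0.003,0.14,0],
    [0,-0.004,0.004,0.18,0],
    [0,-0.005,0.005,0.21,0],
    [0,-0.005,0.006,0.235,0],
    [0,-0.005,0.006,0.25,0],
    [0,-0.005,0.006,0.254,0],
    [0,-0.005,0.006,0.254,0],
    [0,-0.005,0.006,0.254,0]
  ]
}}

```text
t: 17.85
position: [0.5167, 0.0925, 0.0932]
tool_rot: [-0.016, 0.877, 0.48, 0.004]
ft_force: [0.4, 0.0, -1.3]
gripper_width: 0.328
gripper_force: 59.4
```

{"api": "step_arm", "payload": {
  "increments": [
    [0,0,0,0.001,0],
    [0,0,0,0.002,0],
    [0,0,0,0.003,0],
    [0,0,0,0.004,0],
    [0,0,0,0.005,0],
    [0,0,0,0.006,0],
    [0,0,0,0.007,0],
    [0,0,0,0.008,0],
    [0,0,0,0.008,0],
    [0,0,0,0.008,0]
  ]
}}

```text
t: 18.68
position: [0.5165, 0.0924, 0.0908]
tool_rot: [-0.016, 0.877, 0.479, 0.004]
ft_force: [-5.2, -0.3, 14.8]
gripper_width: 0.324
gripper_force: 61.4
```

In contact with the bowl floor (about 15 N). I release, lift and turn back.

{"api": "step_arm", "payload": {
  "increments": [
    [0.4,0,0,-0.002,0],
    [0.5,0,0,-0.002,0],
    [0.6,0,0,-0.002,0],
    [0.6,0,0,-0.002,0],
    [0.6,0,0,-0.002,0],
    [0.6,0,0,-0.02,0],
    [0.6,0,0,-0.07,0],
    [0.6,0,0,-0.14,0],
    [0.6,0,0,-0.21,0],
    [0.6,0,0,-0.28,0]
  ]
}}

```text
t: 19.52
position: [0.5168, 0.0879, 0.2303]
tool_rot: [-0.016, 0.877, 0.48, 0.003]
ft_force: [0.6, 0.4, 0.1]
gripper_width: 0.598
gripper_force: 0.0
```

```bash
python3 - <<'E'
from h import *
go((*pol(0,-.03),.25),want=.19)
i=grab_frame("wrist");cv2.imwrite("pics/w6.png",i[:,:,::-1])
E
```

```text
t 19.52 pos [0.5168 0.0879 0.2303] psi 1.0001 turn 0.5157 tz [-0.0096  0.0322 -0.9994] j6 2.17
[ 0.5356 -0.0209  0.25  ] -> [-0.1619  0.1479 -0.0466]
```

View pics/w6.png

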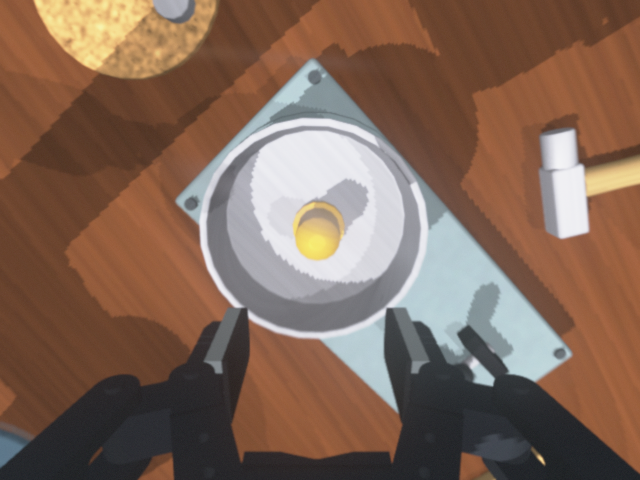

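The waiting finial stands upright in the bowl at about (319,225). Next I position shut fingers between the bowl and the lever.

{"api": "step_arm", "payload": {
  "increments": [
    [0.3,0,0,-0.03,-0.07],
    [0,-0.03,0.03,-0.04,-0.14],
    [0,-0.07,0.065,-0.045,-0.21],
    [0,-0.11,0.1,-0.047,-0.28],
    [0,-0.14,0.13,-0.047,-0.35],
    [0,-0.16,0.146,-0.047,-0.42],
    [0,-0.162,0.148,-0.047,-0.484],
    [0,-0.162,0.148,-0.047,-0.484],
    [0,-0.162,0.148,-0.047,-0.484],
    [0,-0.162,0.148,-0.047,-0.484]
  ]
}}

```text
t: 20.4
position: [0.536, -0.0205, 0.2484]
tool_rot: [-0.014, 0.637, 0.77, 0.01]
ft_force: [-0.0, -0.4, -0.1]
gripper_width: -0.003
gripper_force: 0.0
```

```bash
python3 - <<'E'
from h import *
go((*pol(0,-.028),.12),(*pol(0,-.028),.098),(*pol(0,-.125),.098),want=1.761)
E
```

```text
t 20.4 pos [ 0.536  -0.0205  0.2484] psi 1.7589 turn -0.0013 tz [-0.009   0.0323 -0.9994] j6 1.21
[ 0.5352 -0.0189  0.12  ] -> [-0.0051 -0.0003  0.2569]
[ 0.5352 -0.0189  0.098 ] -> [-6.500e-03 -2.000e-04  3.008e-01]
[ 0.5535 -0.1142  0.098 ] -> [-2.004e-01  2.000e-04  2.944e-01]
```

{"api": "step_arm", "payload": {
  "increments": [
    [0,-0.001,0,0.04,0],
    [0,-0.002,0,0.09,0],
    [0,-0.003,0,0.14,0],
    [0,-0.004,0,0.18,0],
    [0,-0.005,0,0.22,0],
    [0,-0.006,0,0.255,0],
    [0,-0.006,0,0.28,0],
    [0,-0.006,0,0.295,0],
    [0,-0.006,0,0.3,0],
    [0,-0.006,0,0.3,0]
  ]
}}

```text
t: 21.23
position: [0.535, -0.0186, 0.0981]
tool_rot: [-0.014, 0.637, 0.771, 0.009]
ft_force: [-0.3, -0.4, -0.6]
gripper_width: 0.002
gripper_force: 0.0
```

{"api": "step_arm", "payload": {
  "increments": [
    [0,-0.02,0,0,0],
    [0,-0.04,0,-0.001,0],
    [0,-0.06,0,-0.002,0],
    [0,-0.08,0,-0.003,0],
    [0,-0.1,0,-0.004,0],
    [0,-0.12,0,-0.004,0],
    [0,-0.14,0,-0.005,0],
    [0,-0.16,0,-0.005,0],
    [0,-0.165,0,-0.005,0],
    [0,-0.165,0,-0.005,0]
  ]
}}

```text
t: 22.07
position: [0.5509, -0.1008, 0.0979]
tool_rot: [-0.014, 0.637, 0.77, 0.01]
ft_force: [0.2, 0.0, 0.6]
gripper_width: -0.001
gripper_force: 0.2
```

{"api": "step_arm", "payload": {
  "increments": [
    [0,0.02,0,-0.02,0],
    [0,0.03,0,-0.06,0],
    [0,0.03,0,-0.12,0],
    [0,0.03,0,-0.19,0],
    [0,0.03,0,-0.26,0],
    [0,0.03,0,-0.3,0],
    [0,0,0,-0.32,0],
    [0,0,0,-0.32,0],
    [0,0,0,-0.32,0],
    [0,0,0,-0.32,0]
  ]
}}

```text
t: 22.9
position: [0.5517, -0.1042, 0.2572]
tool_rot: [-0.015, 0.637, 0.771, 0.009]
ft_force: [0.1, -0.5, 0.3]
gripper_width: -0.004
gripper_force: 0.0
```

```bash
python3 - <<'E'
from h import *
i=grab_frame("scene");cv2.imwrite("pics/s7.png",cv2.resize(i[140:360,160:440,::-1],None,fx=2.7,fy=2.7,interpolation=cv2.INTER_CUBIC))
E
```

```text
(no output)
```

View pics/s7.png

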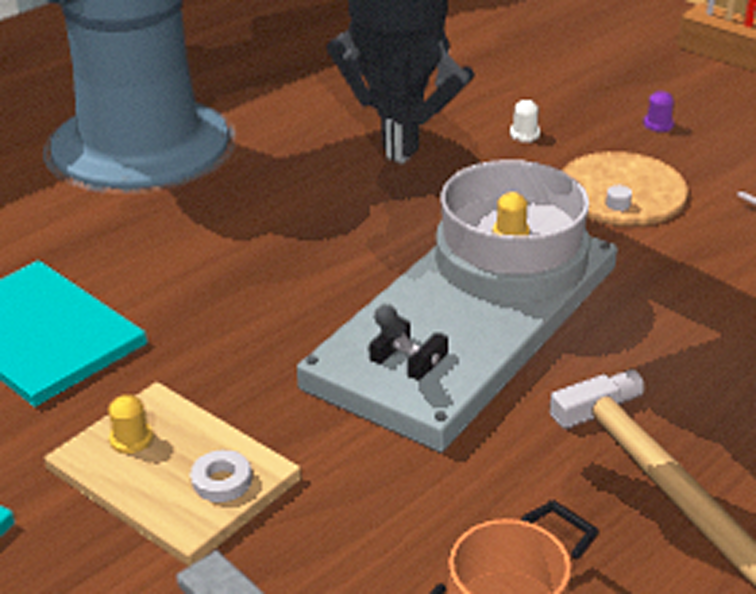

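The lever leans away from the bowl (grip at 388,318), so it is on. Both finials stand upright and released, and the robot is clear.

```bash
python3 -c "
from cell import *
print(hand_in())"
```

```text
the job is handed in; nothing more can be done
None
```

The finial change is finished and handed in: the finished finial stands on the board, the waiting one stands in the bowl, and the lever is back on; the hand-in returned no verdict.

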